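# Seat the egg-cup mould and hold the jolley arm down on its stop

### The job

The template of this bench jolley has to be set: first put the egg-cup mould into the cup head, foot down and fully home so that its shoulder rests on the head's rim, and let go of it while the arm is still up. Then bring the sprung arm down by its handle until the stop screw is firmly home, and finish holding it there so that I can tighten the template screws. Do not tip the mould over, and leave the other things where they are.

Things in the scene. Friction and masses are not known exactly. Their poses are not given: they have to be found in the camera images.
- mould_mid (a point): loose white plaster egg-cup mould, 70 mm high, about 0.2 kg, upright at the start; point at its centre, 35 mm above its underside; z up along it. Upper 44 mm: round body 60 mm across (grasp it here from above), cavity 44 mm across and 38 mm deep in its top. Below a flat shoulder, 26 mm above the underside: tapered foot, 46 mm across at the shoulder, 38 mm at the bottom
- seat (a point): centre of the mouth of the cup head, a dark steel cup on the machine's spindle, level with its rim, 55 mm above the table. Bore 49 mm across, 28 mm deep; rim 69 mm across outside; the head may turn. Seated, the mould's shoulder rests on the rim and mould_mid is 9 mm above this point. z up; x and y are the machine's
- jolley: the bench jolley, fixed, at another place and yaw each time; origin on the table under the cup head. Green base 150 x 275 mm, 14 mm high; green column with the arm's pivot at 130 mm along +y; grey drive housing, 81 mm high with its buttons, from 71 mm out along +x. A raised arm stands over the column, clear of the cup head
- pivot (a point): middle of the arm's pivot axis in the column, 118 mm above the table; the axis runs along x of this point (machine's x). The steel arm, 16 mm square, swings in the y-z plane from upright to level, when it points to -y over the cup head. A brass template blade on it, 130 mm from the pivot, then stands in the cavity of a seated mould without touching it
- handle: the arm's handle, origin at its centre: a black sleeve 18 mm thick, 82 mm long, parallel to the pivot axis, 205 mm from it; the origin is 60 mm from the arm's middle plane, to the machine's -x. Arm up: 322 mm above the table, 18 mm to +y of the pivot; on the stop: 118 mm high, 205 mm to -y. The sleeve revolves: pinched from above it can be led round the arc by a gripper that does not turn
- jolley_arm (a joint): angle of the arm, rad: 0 = raised, leaning 5 degrees back from upright (as at the start); grows as it comes down; 1.66 = level, stop screw home. A torsion spring drives it back up when let go: about 4 N at the handle to start it, 10 N to keep it on the stop
- bowl: cream water bowl, 124 mm across, 51 mm high, loose bystander at the left; origin under its centre
- kidney: red rubber kidney, 60 x 92 x 10 mm, loose bystander at the front left; origin under its centre
- plug: white solid plaster plug, 44 mm across, 34 mm high, loose bystander at the right, not the mould; origin under its centre
- timer: white and grey dial timer, 63 mm across, 52 mm high, loose bystander at the left; origin under its centre
Not all that is in view belongs to the job. What is shaped like the part that bears mould_mid but green is not meant.

How it is judged (in metres and radians):
On the way, in this order (a step that is already met when the one before it is completed fails the run):
1. the mould sits home in the cup head, let go, with the arm still up (horizontal distance between mould_mid and seat below 0.004 m and z of mould_mid in the frame of seat below 0.011 m and angle between mould_mid's own z axis and vertical below 0.06 rad and contact force between the fingers and mould below 0.1 N and value of joint jolley_arm below 0.4 rad), for 0.2 s.
2. the arm is down on its stop (value of joint jolley_arm above 1.63 rad), for 0.2 s.
At the end, for the whole second after the job is handed in: The fingers hold the arm by its handle within 0.03 rad of its stop (1.66), pressing on the handle with more than 3 N; the mould, untouched by the fingers and the arm, sits upright in the cup head, within 4 mm of its axis, its shoulder within 2 mm of the rim (value of joint jolley_arm above 1.63 rad and contact force between the fingers and handle above 3 N and contact force between mould and jolley_arm below 0.5 N and contact force between the fingers and mould below 0.1 N and horizontal distance between mould_mid and seat below 0.004 m and z of mould_mid in the frame of seat below 0.011 m and angle between mould_mid's own z axis and vertical below 0.06 rad); the arm keeps its last pose, push and grip.
It fails at once if the mould is tipped over (angle between mould_mid's own z axis and vertical above 0.6 rad).
It fails at once if a bystander is pushed away (distance of any of bowl, kidney, plug, timer from where it was at the start of the episode above 0.03 m).
It also fails if it takes over 61 s, if anything falls off the work surface, if the arm or the gripper's body presses on something with over 40 N, if the wrist force passes 120 N, or if a joint passes its speed limit or range.

### The arm

A 6-joint arm with a two-finger parallel gripper is mounted at the origin on a cart in front of the work surface, level with it; the furniture and walls round the work are solid. World frame = base frame: x ahead of the robot, y to its left, z up, the work surface at z = 0. Lengths are in m, angles in degrees, forces in N, time in s.
With the tool pointing down it reaches from about 0.25 to 0.725 m from the base axis. Payload 9.7 kg.
Tool frame: the origin (TCP) lies on the mounting face of the last link; the fingertips stand env.tcp_to_tips ahead of it and the grasp point (between the pads) lies 155 mm ahead of it (env.tcp_to_tips is the distance from the TCP to the fingertips, in m); z points along the fingers, y is the line along which they close (so a half turn about z gives the same grasp; the last joint's range is limited). The gripper opens to 85 mm and grips with 20 to 120 N. Pads are 22 mm wide; open, the fingers measure 114 mm over their backs; the gripper's body (76 mm by 85 mm) begins 54 mm behind the grasp point. The pads swing forward as they close: fully open they stand 13 mm farther back than shut.
Start: joints at [-74.886, 4.979, 10.078, 95.1, 0, 90], TCP at [0.143, -0.531, 0.405] pointing down, gripper open.
Joint ranges: [-179.16, 179.16], [-48.56, 103.87], [-65.8, 70.77], [-126.05, 130.52], [-82.76, 87.17], [-180, 180]. Speed limits (degrees/s): [127.2, 127.2, 147.25, 180, 180, 180].

### API

Orientations are given as [roll, pitch, yaw] about the fixed x, y, z axes, in that order (R = Rz(yaw) Ry(pitch) Rx(roll)).
In Python, from cell import env, eyes gives the robot as it stands.
- The arm moves only by the tool move_arm, never from a script. Its argument "motion" is a list of rows, each an object with "linear": the shift along the world's x, y, z each as a share of 3 cm, from -1 to 1, a list of three; "dr": the turn, a rotation vector about the world's x, y, z each as a share of 0.08 rad, from -1 to 1, a list of three; "hand": the opening, from 0 (shut) to 1 (fully open). In form: [{"linear": [x, y, z], "dr": [rx, ry, rz], "hand": hand}, ...]. A call has exactly 5 rows; each row shifts and turns the commanded pose from where the row before left it; what a row does not reach is not made up. A row lasts 1/12 s, in which the tool goes at most 41.7 mm and 7.16 degrees, less where a joint would pass 70% of its speed; a pose out of reach is approached as far as the arm can. A call with a number of a shift or a turn outside -1 to 1 is refused whole. A call with a gripper value outside its range is refused whole. The fingers move at their own pace and stop on an object; "squeeze" is the grip in N (left out, the last holds). Time passes only in rows, so rows that do not move let the fingers close, or fill a call up. It gives the time, the measured TCP pose, the force, the opening and the grip force at its end, in the units of the state.
- env.read_state(): the state, without advancing time (a new reading comes with each control period).
- eyes.get_image(name): name is "scene" or "top"; returns a dict with "image" (420x560x3 uint8, red, green, blue), "fovy" (degrees; the focal length in pixels is half the picture's height over the tangent of half this angle, whatever the lens; pixels are square), "cx", "cy" (the principal point, pixels), "world_to_cam" (4x4, takes a point from world to camera coordinates). Camera axes: x right, y down, z forward; pixel columns grow to the right and rows downward; lengths in m; the calibration is good to about 2 mm. A picture is of the moment at which its call begins. There is no depth.
- env.hand_in(): hands the job in; it is judged then, once.
The state is a dict: "clock": time; "joint_positions": joint angles; "dq": joint speeds; "joint_torque": joint torques, N m; "ee_pos": TCP position; "eef_rot": TCP orientation; "force": force on the tool from outside, world axes, zero at the start; "torque": the same for the moment, N m; "grip_width": finger opening in m; "finger_force": force on a finger pad.
Only numpy, scipy, OpenCV 4.12 (cv2) and the standard library are available. Lean on these libraries where they do the work, as an engineer would, in place of code of your own. Each camera call takes 0.05 s, during which the arm holds its last target. There are 200 camera calls.

## Working session

There is one attempt and no reset: what is moved stays moved. The work goes in short steps, Python scripts to look and compute and a tool call to move; the robot and the scene stay as the last step left them, time stands still between calls to the robot, and variables do not carry over. Pictures are saved under pics/ and viewed, at most 10 in all, crops included, and the job is handed in when it is done.

Besides the shell and the picture viewer there is one more tool, called after "Request:" by a JSON object that holds its "api" and its "payload", one argument or row to a line. move_arm: Moves the arm, as the interface text tells. Shift numbers are shares of 3 cm and turn numbers shares of 0.08 rad, none past 1 either way. Its arguments: {"type":"object","properties":{"motion":{"type":"array","items":{"type":"object","properties":{"linear":{"type":"array","items":{"type":"number"}},"dr":{"type":"array","items":{"type":"number"}},"hand":{"type":"number"}}}},"squeeze":{"type":"number"}},"required":["motion"]}

```bash
ls; mkdir -p pics
python3 - <<'E'
from cell import env, eyes
import cv2,numpy as np
print(env.tcp_to_tips, env.read_state())
for n in("scene","top"):
    d=eyes.get_image(n); cv2.imwrite(f"pics/{n}0.png",d["image"][:,:,::-1])
    np.savez(f"pics/{n}0.npz",**d)
    print(n,d["fovy"],d["cx"],d["cy"],np.round(d["world_to_cam"],4).tolist())
E
```

```text
pics
0.1734 {'clock': 0.0, 'joint_positions': array([-7.48843493e+01,  5.01282664e+00,  1.00323822e+01,  9.50977496e+01,
        2.54473755e-03,  8.99996191e+01]), 'dq': array([ 0.02537165,  0.05914197,  0.08716028, -0.01462469, -0.01720537,
        0.02807594]), 'joint_torque': array([ 1.48746716e-03, -5.20401835e+01,  4.64788413e+01,  1.71105325e-02,
        2.27067871e-04,  4.96515895e-06]), 'ee_pos': array([ 0.14343   , -0.53097947,  0.40394777]), 'eef_rot': array([-1.79921806e+02, -2.54525503e-03,  1.51160281e+01]), 'force': array([-0.57603215, -0.14258886, -0.5126662 ]), 'torque': array([ 0.02052193,  0.01187407, -0.02396731]), 'finger_force': 0.0, 'grip_width': 0.08578172354589336}
scene 50.02173700559166 281.4435064764871 207.02587555441818 [[-0.75, -0.6613, 0.015, 0.4409], [-0.397, 0.4318, -0.8099, 0.3304], [0.5291, -0.6134, -0.5864, 1.1929], [0.0, 0.0, 0.0, 1.0]]
top 46.48052387894708 274.5791394078767 206.58023955879932 [[0.0022, -0.9996, 0.0284, 0.0765], [-0.9937, -0.0054, -0.1118, 0.5152], [0.1119, -0.028, -0.9933, 1.4468], [0.0, 0.0, 0.0, 1.0]]
```

View pics/scene0.png

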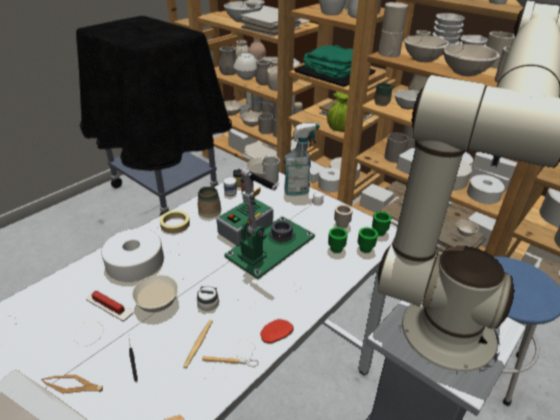

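View pics/top0.png

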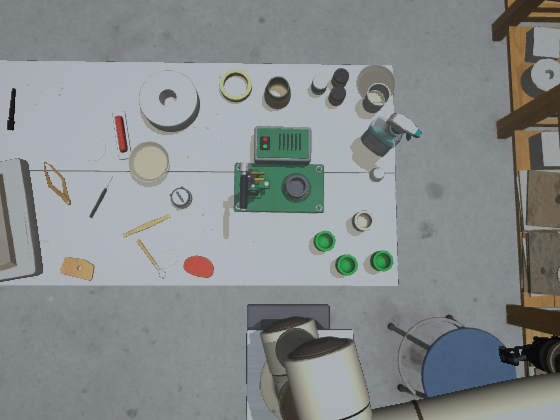

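Top view: the mould candidates are the plaster-coloured one at (362,221), green ones at (324,241), (346,265) and (382,261), the solid plug at (377,173), and a beige beaker at (376,95). I choose (362,221). The cup head is at about (296,187), and the column, arm and handle are at about x 240-265. I'll check this in a close crop.

```bash
cat > h.py <<'E'
import numpy as np,cv2
def load(n): return dict(np.load(f"pics/{n}.npz"))
def f(d): return d["image"].shape[0]/2/np.tan(np.radians(float(d["fovy"]))/2)
def proj(d,p):
    c=d["world_to_cam"]@np.append(p,1); return f(d)*c[:2]/c[2]+[float(d["cx"]),float(d["cy"])]
def back(d,u,v,z):
    W=d["world_to_cam"];R=W[:3,:3];o=-R.T@W[:3,3]
    r=R.T@np.array([(u-d["cx"])/f(d),(v-d["cy"])/f(d),1.]); return o+r*(z-o[2])/r[2]
def crop(d,u0,v0,u1,v1,k,name):
    cv2.imwrite(name,cv2.resize(d["image"][v0:v1,u0:u1,::-1],None,fx=k,fy=k,interpolation=cv2.INTER_CUBIC))
E
python3 - <<'E'
from h import *
d=load("top0");crop(d,225,115,405,285,4.4,"pics/c1.png") if 0 else crop(d,225,150,405,285,4.4,"pics/c1.png")
for n,u,v,z in [("mould",362,221,.07),("seat",296,187,.055),("c1",237,164,.014),("c2",324,165,.014),("c3",324,213,.014),("c4",235,213,.014),("plug",377,173,.034)]: print(n,back(d,u,v,z).round(4))
E
```

```text
mould [ 0.469 -0.177  0.07 ]
seat [0.5708 0.0156 0.055 ]
c1 [0.6472 0.1937 0.014 ]
c2 [ 0.6462 -0.074   0.014 ]
c3 [ 0.4976 -0.0727  0.014 ]
c4 [0.4962 0.1981 0.014 ]
plug [ 0.6188 -0.2331  0.034 ]
```

View pics/c1.png

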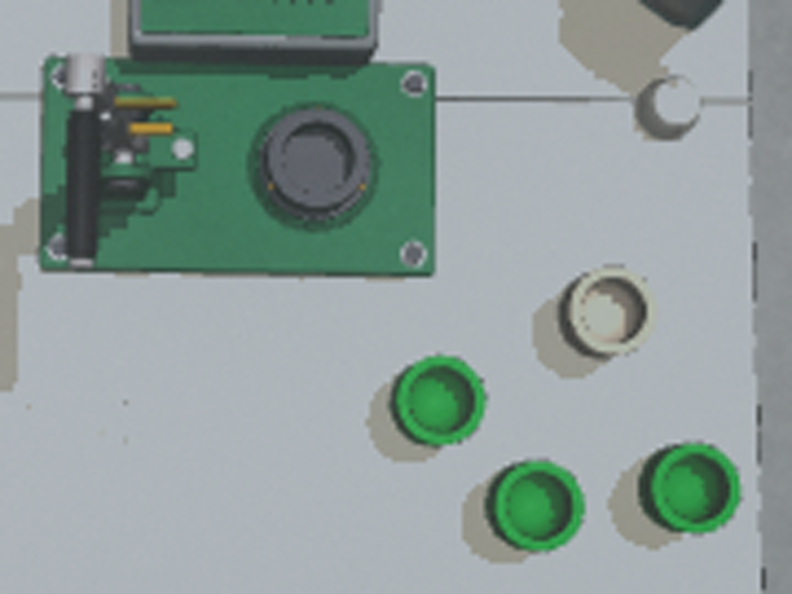

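The crop confirms it: the plaster-coloured mould with a cavity is at (363,220) full-frame. The three green ones and the solid plug are not meant. The cup head rim is at (296.4,185.5) and the handle at (244,192). Next I check both circles and the handle against the model in both cameras.

```bash
cat > ov.py <<'E'
from h import *
def ov(d,k,box,circs,pts):
    u0,v0,u1,v1=box
    im=cv2.resize(d["image"][v0:v1,u0:u1,::-1],None,fx=k,fy=k,interpolation=cv2.INTER_CUBIC)
    t=np.linspace(0,2*np.pi,80)
    P=lambda p:tuple(np.round((proj(d,p)-[u0,v0]+.5)*k-.5).astype(int).tolist())
    for c,r in circs:
        for a in t: cv2.circle(im,P(np.array(c)+[r*np.cos(a),r*np.sin(a),0]),0,(0,0,255),-1)
    for p in pts: cv2.drawMarker(im,P(p),(255,0,255),cv2.MARKER_CROSS,9,1)
    return im
E
python3 - <<'E'
from ov import *
t=load("top0");s=load("scene0")
m=back(t,362.9,220.3,.07);se=back(t,296.4,185.5,.055)
print(m,se, proj(s,m),proj(s,se))
h=np.array([se[0]-.06,se[1]+.148,.322]);print(proj(t,h),proj(s,h))
for n,u,v in(("g1",324,240),("g2",346,264),("g3",382,261)):print(n,back(t,u,v,.07))
ci=[(m,.03),(m,.022),(se,.0345),(se,.0245)]
pts=[h+[.041,0,0],h-[.041,0,0]]+[se+[a,b,-.041] for a in(-.075,.075) for b in(-.1,.1)]
a=ov(t,4,(230,155,400,245),ci,pts);b=ov(s,4,(220,160,390,280),ci,pts)
a=a[:, :680];b=b[:240 if 0 else 480]
w=min(a.shape[1],b.shape[1]);o=np.vstack([a[:360,:w],b[:480,:w]]);print(o.shape)
cv2.imwrite("pics/o1.png",cv2.resize(o,None,fx=.714,fy=.714) if 0 else o[:360]);
cv2.imwrite("pics/o2.png",o[360:])
E
```

```text
[ 0.47102519 -0.1797162   0.07      ] [0.57534408 0.01436949 0.055     ] [343.24418654 209.75256932] [281.65489567 226.71760526]
[243.28929039 192.57592488] [263.02152096 182.2452893 ]
g1 [ 0.41289499 -0.06466344  0.07      ]
g2 [ 0.34355281 -0.12809091  0.07      ]
g3 [ 0.35244453 -0.23346624  0.07      ]
(840, 680, 3)
```

View pics/o1.png

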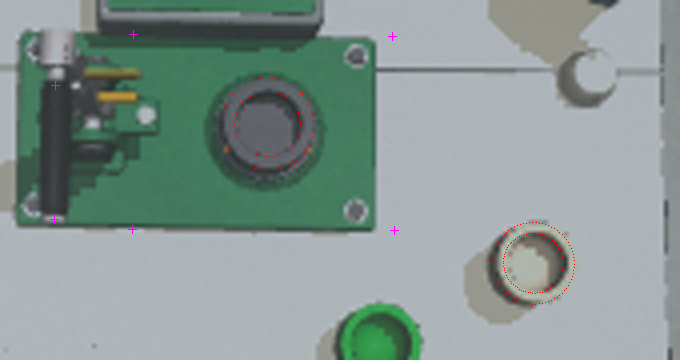

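View pics/o2.png

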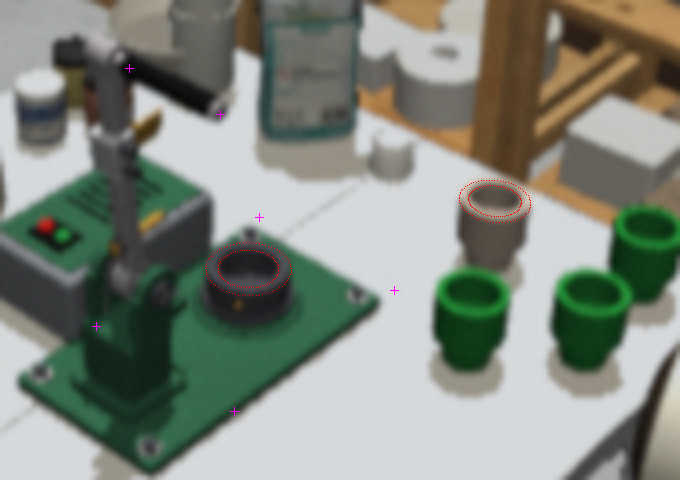

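The overlays fit within about a pixel in both cameras. One quick edge refinement over both cameras together should settle the centres.

```bash
cat > fit.py <<'E'
from h import *
def fit(views,c0,rs,r=.008):
    t=np.linspace(0,2*np.pi,120);best=[]
    G=[]
    for d in views:
        g=cv2.GaussianBlur(d["image"].astype(np.float32),(0,0),.6)
        G.append(np.sqrt(sum(cv2.Sobel(g,cv2.CV_32F,a,1-a,ksize=3)**2 for a in(0,1)).sum(2)))
    def sc(c,k):
        o=0
        for R in rs:
            p=np.float32([proj(views[k],np.array([c[0]+R*np.cos(a),c[1]+R*np.sin(a),c[2]])) for a in t])
            o+=np.sqrt(cv2.remap(G[k],p[:,:1],p[:,1:],cv2.INTER_LINEAR)).mean()
        return o
    q=[(x,y) for x in np.arange(-r,r+1e-6,.001) for y in np.arange(-r,r+1e-6,.001)]
    S=np.array([[sc(np.array(c0)+[x,y,0],k) for x,y in q] for k in range(len(views))])
    for s in list(S)+[S.sum(0)]:
        i=s.argmax(); print(np.round(np.array(c0)+[*q[i],0],4),s[i].round(2))
E
python3 - <<'E'
from fit import *
v=[load("top0"),load("scene0")]
print("mould");fit(v,[.471,-.1797,.07],[.03,.022])
print("seat");fit(v,[.5753,.0144,.055],[.0345,.0245])
E
```

```text
mould
[ 0.468  -0.1747  0.07  ] 35.5
[ 0.47   -0.1767  0.07  ] 36.1
[ 0.469  -0.1747  0.07  ] 71.05
seat
[0.5673 0.0184 0.055 ] 22.66
[0.5823 0.0064 0.055 ] 29.39
[0.5773 0.0114 0.055 ] 49.74
```

Run:
```python
from ov import *
t=load("top0");s=load("scene0")
for d in(t,s): d["image"]=np.clip(d["image"].astype(float)*1.8,0,255).astype(np.uint8)
se=np.array([.573,.0155,.055])
c=[(se,.0345),(se,.0245)]
rows=[]
for cc in([],c):
    rows.append(np.hstack([ov(t,10,(277,168,317,197),cc,[]),ov(s,10,(262,212,302,241),cc,[])]))
cv2.imwrite("pics/o3.png",np.vstack(rows))
```

```text
(no output)
```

View pics/o3.png

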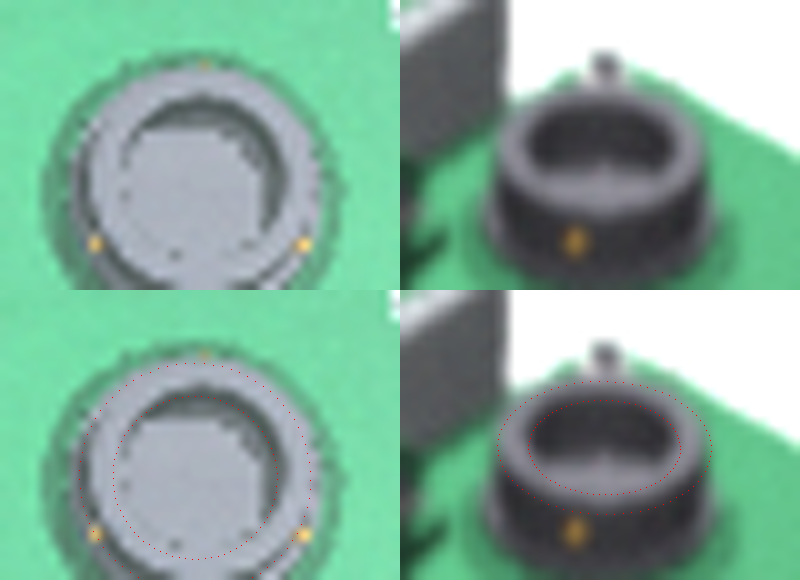

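The seat is at about (0.575, 0.0135) and the mould at about (0.469, -0.176). The offset between them agrees in both views. I move above the mould.

Request:
{"api": "move_arm", "payload": {
  "motion": [
    {"linear": [0.9, 1, 0], "dr": [0, 0, -1], "hand": 1},
    {"linear": [0.9, 1, 0], "dr": [0, 0, -1], "hand": 1},
    {"linear": [0.9, 1, 0], "dr": [0, 0, -1], "hand": 1},
    {"linear": [0.9, 1, 0], "dr": [0, 0, -0.3], "hand": 1},
    {"linear": [0.9, 1, 0], "dr": [0, 0, 0], "hand": 1}
  ],
  "squeeze": 30
}}

```text
clock: 0.52
ee_pos: [0.2791, -0.3794, 0.4044]
eef_rot: [-180.0, 0.0, -0.2]
force: [0.0, -1.4, 0.1]
grip_width: 0.0856
finger_force: 0.0
```

Request:
{"api": "move_arm", "payload": {
  "motion": [
    {"linear": [0.9, 1, 0], "dr": [0, 0, 0], "hand": 1},
    {"linear": [0.9, 1, 0], "dr": [0, 0, 0], "hand": 1},
    {"linear": [0.9, 1, 0], "dr": [0, 0, 0], "hand": 1},
    {"linear": [0.9, 1, 0], "dr": [0, 0, 0], "hand": 1},
    {"linear": [0.9, 1, 0], "dr": [0, 0, 0], "hand": 1}
  ]
}}

```text
clock: 0.93
ee_pos: [0.4143, -0.2291, 0.4046]
eef_rot: [180.0, 0.0, -0.0]
force: [0.2, -0.6, 0.5]
grip_width: 0.0855
finger_force: 0.0
```

Request:
{"api": "move_arm", "payload": {
  "motion": [
    {"linear": [0.9, 0.9, 0], "dr": [0, 0, 0], "hand": 1},
    {"linear": [0.9, 0.9, 0], "dr": [0, 0, 0], "hand": 1},
    {"linear": [0, 0, -1], "dr": [0, 0, 0], "hand": 1},
    {"linear": [0, 0, -1], "dr": [0, 0, 0], "hand": 1},
    {"linear": [0, 0, 0], "dr": [0, 0, 0], "hand": 1}
  ]
}}

```text
clock: 1.35
ee_pos: [0.467, -0.1759, 0.3388]
eef_rot: [-179.8, 0.5, 0.1]
force: [-0.7, 1.1, -0.4]
grip_width: 0.0856
finger_force: 0.0
```

Request:
{"api": "move_arm", "payload": {
  "motion": [
    {"linear": [0, 0, -1], "dr": [0, 0, 0], "hand": 1},
    {"linear": [0.05, 0, -1], "dr": [0, 0, 0], "hand": 1},
    {"linear": [0, 0, -0.8], "dr": [0, 0, 0], "hand": 1},
    {"linear": [0, 0, 0], "dr": [0, 0, 0], "hand": 1},
    {"linear": [0, 0, 0], "dr": [0, 0, 0], "hand": 1}
  ]
}}

```text
clock: 1.77
ee_pos: [0.4686, -0.1772, 0.2613]
eef_rot: [-180.0, 0.1, -0.1]
force: [-0.1, 0.0, 1.2]
grip_width: 0.0853
finger_force: 0.0
```

Run:
```python
from cell import env, eyes
from ov import *
s=env.read_state();print(s["ee_pos"],s["eef_rot"],s["force"])
o=[]
for n,b in(("scene",(310,150,390,250)),("top",(320,180,400,280))):
    d=eyes.get_image(n);np.savez(f"pics/{n}1.npz",**d)
    o.append(ov(d,5,b,[([.469,-.176,.07],.03)],[np.append(s["ee_pos"][:2],.07)]))
cv2.imwrite("pics/o4.png",np.hstack(o))
```

```text
[ 0.46860065 -0.17724621  0.26132498] [-1.79973024e+02  7.41195014e-02 -5.16849082e-02] [-0.05106873  0.01863691  1.19924244]
```

View pics/o4.png

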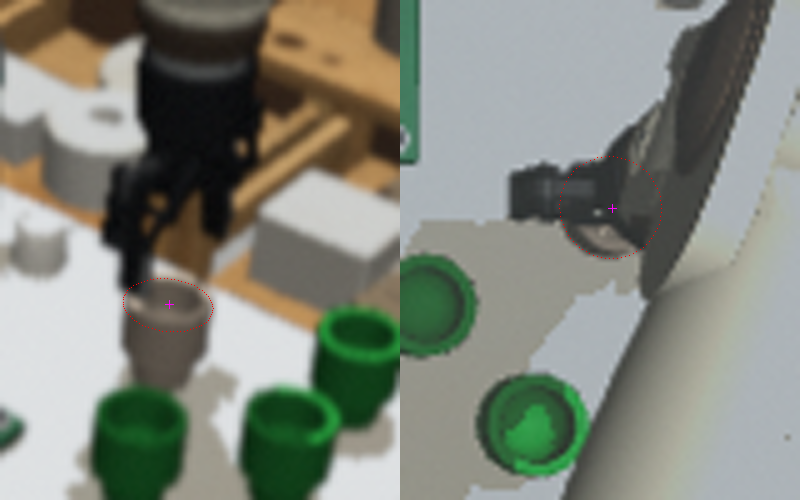

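The gripper straddles the mould: rim at scene crop (168,305), with the overlay matching within about 2 px of the enlarged picture. Descending and gripping.

Request:
{"api": "move_arm", "payload": {
  "motion": [
    {"linear": [0, 0, -1], "dr": [0, 0, 0], "hand": 1},
    {"linear": [0, 0.05, -0.95], "dr": [0, 0, 0], "hand": 1},
    {"linear": [0, 0, 0], "dr": [0, 0, 0], "hand": 1},
    {"linear": [0, 0, 0], "dr": [0, 0, 0], "hand": 1},
    {"linear": [0, 0, 0], "dr": [0, 0, 0], "hand": 0.5}
  ]
}}

```text
clock: 2.28
ee_pos: [0.4696, -0.1758, 0.2048]
eef_rot: [179.9, -0.1, -0.0]
force: [-0.3, -4.7, 2.7]
grip_width: 0.0753
finger_force: 1.9
```

Request:
{"api": "move_arm", "payload": {
  "motion": [
    {"linear": [0, 0, 0], "dr": [0, 0, 0], "hand": 0.4},
    {"linear": [0, 0, 0], "dr": [0, 0, 0], "hand": 0.4},
    {"linear": [0, 0, 0], "dr": [0, 0, 0], "hand": 0.4},
    {"linear": [0, 0, 0], "dr": [0, 0, 0], "hand": 0.4},
    {"linear": [0, 0, 0], "dr": [0, 0, 0], "hand": 0.4}
  ]
}}

```text
clock: 2.7
ee_pos: [0.4698, -0.176, 0.2051]
eef_rot: [179.9, -0.2, -0.0]
force: [-0.2, -1.1, 8.0]
grip_width: 0.0591
finger_force: 31.0
```

Request:
{"api": "move_arm", "payload": {
  "motion": [
    {"linear": [0, 0, 0.5], "dr": [0, 0, 0], "hand": 0.4},
    {"linear": [0, 0, 1], "dr": [0, 0, 0], "hand": 0.4},
    {"linear": [0, 0, 1], "dr": [0, 0, 0], "hand": 0.4},
    {"linear": [0.4, 0.5, 0.5], "dr": [0, 0, 0], "hand": 0.4},
    {"linear": [0.5, 0.8, 0], "dr": [0, 0, 0], "hand": 0.4}
  ]
}}

```text
clock: 3.12
ee_pos: [0.4965, -0.1375, 0.2979]
eef_rot: [179.9, -0.4, -0.2]
force: [1.2, -0.8, -1.3]
grip_width: 0.0592
finger_force: 33.5
```

Request:
{"api": "move_arm", "payload": {
  "motion": [
    {"linear": [0.5, 0.9, 0], "dr": [0, 0, 0], "hand": 0.4},
    {"linear": [0.5, 0.9, 0], "dr": [0, 0, 0], "hand": 0.4},
    {"linear": [0.5, 0.9, 0], "dr": [0, 0, 0], "hand": 0.4},
    {"linear": [0.5, 0.9, 0], "dr": [0, 0, 0], "hand": 0.4},
    {"linear": [0.5, 0.9, 0], "dr": [0, 0, 0], "hand": 0.4}
  ]
}}

```text
clock: 3.53
ee_pos: [0.5715, 0.0, 0.2935]
eef_rot: [-180.0, -0.1, -0.0]
force: [0.2, -0.0, -2.4]
grip_width: 0.0592
finger_force: 33.4
```

Request:
{"api": "move_arm", "payload": {
  "motion": [
    {"linear": [0, 0.3, 0], "dr": [0, 0, 0], "hand": 0.4},
    {"linear": [0, 0, 0], "dr": [0, 0, 0], "hand": 0.4},
    {"linear": [0, 0, 0], "dr": [0, 0, 0], "hand": 0.4},
    {"linear": [0, 0, 0], "dr": [0, 0, 0], "hand": 0.4},
    {"linear": [0, 0, 0], "dr": [0, 0, 0], "hand": 0.4}
  ]
}}

```text
clock: 3.95
ee_pos: [0.5706, 0.0022, 0.2926]
eef_rot: [-179.8, -0.0, 0.2]
force: [0.1, 0.1, -2.6]
grip_width: 0.0593
finger_force: 33.5
```

Request:
{"api": "move_arm", "payload": {
  "motion": [
    {"linear": [0.15, 0.38, -0.5], "dr": [0, 0, 0], "hand": 0.4},
    {"linear": [0, 0, 0], "dr": [0, 0, 0], "hand": 0.4},
    {"linear": [0, 0, 0], "dr": [0, 0, 0], "hand": 0.4},
    {"linear": [0, 0, 0], "dr": [0, 0, 0], "hand": 0.4},
    {"linear": [0, 0, 0], "dr": [0, 0, 0], "hand": 0.4}
  ]
}}

```text
clock: 4.37
ee_pos: [0.5754, 0.0082, 0.2779]
eef_rot: [-179.6, -0.0, 0.8]
force: [-0.5, 0.2, -1.7]
grip_width: 0.0592
finger_force: 33.5
```

Run:
```python
from cell import env, eyes
from ov import *
s=env.read_state();e=s["ee_pos"];print(e,s["force"])
dz=e[2]-.205;o=[]
for n,b in(("scene",(245,160,325,260)),("top",(257,150,337,250))):
    d=eyes.get_image(n);np.savez(f"pics/{n}2.npz",**d)
    d["image"]=np.clip(d["image"].astype(float)*1.5,0,255).astype(np.uint8)
    o.append(ov(d,5,b,[([e[0],e[1],.07+dz],.03),([e[0],e[1],dz],.019),([e[0],e[1],dz+.026],.023),([.575,.0135,.055],.0345)],[]))
cv2.imwrite("pics/o5.png",np.hstack(o))
```

```text
[0.57542818 0.00816349 0.27793061] [-0.45282236  0.18340381 -1.66841418]
```

View pics/o5.png

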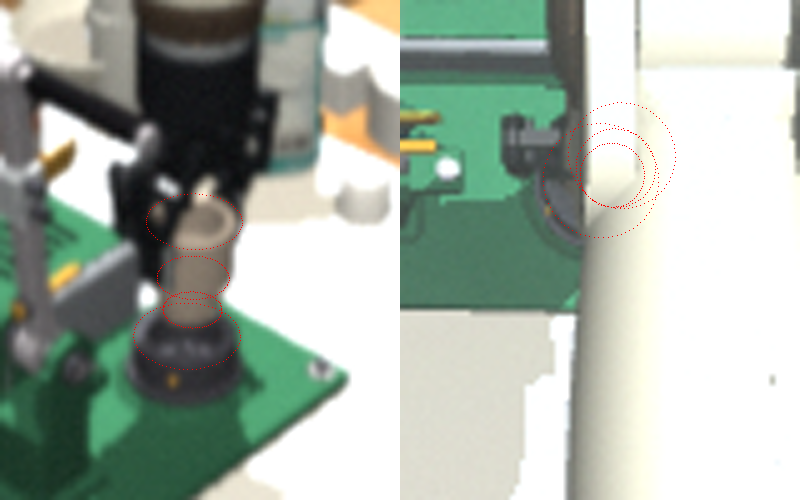

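Run:
```python
from cell import env
s=env.read_state();print(s["joint_positions"].round(2),s["dq"].round(2),s["ee_pos"],s["torque"])
```

```text
[  0.75   7.81  -0.86  81.29   0.39 179.94] [ 0.11  0.1  -0.08 -0.15 -0.02 -0.04] [0.57549495 0.00831368 0.27780933] [ 0.01780644 -0.03468143 -0.05449211]
```

Request:
{"api": "move_arm", "payload": {
  "motion": [
    {"linear": [0, 0.15, 0], "dr": [0, 0, -0.15], "hand": 0.4},
    {"linear": [0, 0, 0], "dr": [0, 0, 0], "hand": 0.4},
    {"linear": [0, 0, 0], "dr": [0, 0, 0], "hand": 0.4},
    {"linear": [0, 0, 0], "dr": [0, 0, 0], "hand": 0.4},
    {"linear": [0, 0, 0], "dr": [0, 0, 0], "hand": 0.4}
  ]
}}

```text
clock: 4.88
ee_pos: [0.5756, 0.0071, 0.2772]
eef_rot: [-179.4, 0.0, 0.6]
force: [0.0, -0.9, -2.8]
grip_width: 0.0592
finger_force: 33.5
```

Joint 6 is at its limit (180°), so I add yaw to free it. I'll make the half turn for the handle after release.

Request:
{"api": "move_arm", "payload": {
  "motion": [
    {"linear": [0, 0, 0], "dr": [0, 0, 1], "hand": 0.4},
    {"linear": [0, 0, 0], "dr": [0, 0, 1], "hand": 0.4},
    {"linear": [0, 0, 0], "dr": [0, 0, 0], "hand": 0.4},
    {"linear": [0, 0, 0], "dr": [0, 0, 0], "hand": 0.4},
    {"linear": [0, 0, 0], "dr": [0, 0, 0], "hand": 0.4}
  ]
}}

```text
clock: 5.3
ee_pos: [0.5756, 0.0071, 0.2772]
eef_rot: [-179.4, 0.0, 9.7]
force: [0.9, 0.2, -2.5]
grip_width: 0.0593
finger_force: 33.5
```

Request:
{"api": "move_arm", "payload": {
  "motion": [
    {"linear": [0, 0.21, 0], "dr": [-0.13, 0, 0], "hand": 0.4},
    {"linear": [0, 0, 0], "dr": [0, 0, 0], "hand": 0.4},
    {"linear": [0, 0, -0.5], "dr": [0, 0, 0], "hand": 0.4},
    {"linear": [0, 0, 0], "dr": [0, 0, 0], "hand": 0.4},
    {"linear": [0, 0, 0], "dr": [0, 0, 0], "hand": 0.4}
  ]
}}

```text
clock: 5.72
ee_pos: [0.5753, 0.0136, 0.2616]
eef_rot: [-180.0, 0.2, 9.8]
force: [0.2, -0.3, -2.3]
grip_width: 0.0588
finger_force: 33.4
```

Request:
{"api": "move_arm", "payload": {
  "motion": [
    {"linear": [0, 0, -0.25], "dr": [0, 0, 0], "hand": 0.4},
    {"linear": [0, 0, -0.2], "dr": [0, 0, 0], "hand": 0.4},
    {"linear": [0, 0, 0], "dr": [0, 0, 0], "hand": 0.4},
    {"linear": [0, 0, 0], "dr": [0, 0, 0], "hand": 0.4},
    {"linear": [0, 0, 0], "dr": [0, 0, 0], "hand": 0.4}
  ]
}}

```text
clock: 6.13
ee_pos: [0.5756, 0.0134, 0.2488]
eef_rot: [-180.0, 0.1, 9.8]
force: [-0.6, 1.0, -2.3]
grip_width: 0.059
finger_force: 33.5
```

Request:
{"api": "move_arm", "payload": {
  "motion": [
    {"linear": [0, 0, -0.2], "dr": [0, 0, 0], "hand": 0.4},
    {"linear": [0, 0, 0], "dr": [0, 0, 0], "hand": 0.4},
    {"linear": [0, 0, 0], "dr": [0, 0, 0], "hand": 0.4},
    {"linear": [0, 0, 0], "dr": [0, 0, 0], "hand": 0.4},
    {"linear": [0, 0, 0], "dr": [0, 0, 0], "hand": 0.4}
  ]
}}

```text
clock: 6.55
ee_pos: [0.5756, 0.0134, 0.2428]
eef_rot: [-180.0, 0.1, 9.8]
force: [0.0, 0.5, -1.5]
grip_width: 0.0589
finger_force: 33.5
```

Request:
{"api": "move_arm", "payload": {
  "motion": [
    {"linear": [0, 0, -0.2], "dr": [0, 0, 0], "hand": 0.4},
    {"linear": [0, 0, 0], "dr": [0, 0, 0], "hand": 0.4},
    {"linear": [0, 0, 0], "dr": [0, 0, 0], "hand": 0.4},
    {"linear": [0, 0, 0], "dr": [0, 0, 0], "hand": 0.4},
    {"linear": [0, 0, 0], "dr": [0, 0, 0], "hand": 0.4}
  ]
}}

```text
clock: 6.97
ee_pos: [0.5755, 0.0132, 0.2365]
eef_rot: [-180.0, 0.1, 9.8]
force: [0.1, -2.9, -4.5]
grip_width: 0.0593
finger_force: 33.5
```

Request:
{"api": "move_arm", "payload": {
  "motion": [
    {"linear": [0, 0, -0.07], "dr": [0, 0, 0], "hand": 0.4},
    {"linear": [0, 0, 0], "dr": [0, 0, 0], "hand": 0.4},
    {"linear": [0, 0, 0], "dr": [0, 0, 0], "hand": 0.4},
    {"linear": [0, 0, 0], "dr": [0, 0, 0], "hand": 0.4},
    {"linear": [0, 0, 0], "dr": [0, 0, 0], "hand": 0.4}
  ]
}}

```text
clock: 7.38
ee_pos: [0.5756, 0.0131, 0.2347]
eef_rot: [180.0, 0.1, 9.8]
force: [-0.3, -5.6, -1.6]
grip_width: 0.0591
finger_force: 33.7
```

Request:
{"api": "move_arm", "payload": {
  "motion": [
    {"linear": [0, -0.05, 0], "dr": [0, 0, 0], "hand": 0.4},
    {"linear": [0, 0, 0], "dr": [0, 0, 0], "hand": 0.4},
    {"linear": [0, 0, -0.05], "dr": [0, 0, 0], "hand": 0.4},
    {"linear": [0, 0, 0], "dr": [0, 0, 0], "hand": 0.4},
    {"linear": [0, 0, 0], "dr": [0, 0, 0], "hand": 0.4}
  ]
}}

```text
clock: 7.8
ee_pos: [0.5755, 0.0121, 0.2342]
eef_rot: [-179.9, 0.1, 9.8]
force: [-4.0, -0.9, 6.6]
grip_width: 0.0591
finger_force: 34.2
```

Rim contact comes at the expected height (0.234). I release and rise.

Request:
{"api": "move_arm", "payload": {
  "motion": [
    {"linear": [0, 0, 0], "dr": [0, 0, 0], "hand": 0.75},
    {"linear": [0, 0, 0], "dr": [0, 0, 0], "hand": 1},
    {"linear": [0, 0, 0], "dr": [0, 0, 0], "hand": 1},
    {"linear": [0, 0, 0], "dr": [0, 0, 0], "hand": 1},
    {"linear": [0, 0, 0], "dr": [0, 0, 0], "hand": 1}
  ]
}}

```text
clock: 8.22
ee_pos: [0.5756, 0.0119, 0.2329]
eef_rot: [-180.0, 0.1, 9.8]
force: [0.5, 1.1, -0.2]
grip_width: 0.0854
finger_force: 0.0
```

Request:
{"api": "move_arm", "payload": {
  "motion": [
    {"linear": [0, 0, 0.3], "dr": [0, 0, 0], "hand": 1},
    {"linear": [0, 0, 0.7], "dr": [0, 0, 0], "hand": 1},
    {"linear": [0, 0, 1], "dr": [0, 0, 0], "hand": 1},
    {"linear": [0, 0, 1], "dr": [0, 0, 0], "hand": 1},
    {"linear": [0, 0, 0], "dr": [0, 0, 0], "hand": 1}
  ]
}}

```text
clock: 8.63
ee_pos: [0.5762, 0.0119, 0.3301]
eef_rot: [180.0, -0.4, 9.8]
force: [-0.2, -0.5, -0.2]
grip_width: 0.0858
finger_force: 0.0
```

Request:
{"api": "move_arm", "payload": {
  "motion": [
    {"linear": [-0.6, 0, 0.8], "dr": [0, 0, 1], "hand": 1},
    {"linear": [-0.6, 0, 0.8], "dr": [0, 0, 1], "hand": 1},
    {"linear": [-0.6, 0, 0.8], "dr": [0, 0, 1], "hand": 1},
    {"linear": [-0.6, 0, 0.8], "dr": [0, 0, 1], "hand": 1},
    {"linear": [0, 0, 0.8], "dr": [0, 0, 1], "hand": 1}
  ]
}}

```text
clock: 9.05
ee_pos: [0.5009, 0.0119, 0.4458]
eef_rot: [-180.0, 0.0, 33.0]
force: [0.3, 0.5, 0.1]
grip_width: 0.0854
finger_force: 0.0
```

Request:
{"api": "move_arm", "payload": {
  "motion": [
    {"linear": [0, 0, 0.8], "dr": [0, 0, 1], "hand": 1},
    {"linear": [0, 0, 0.8], "dr": [0, 0, 1], "hand": 1},
    {"linear": [0, 0, 0.8], "dr": [0, 0, 1], "hand": 1},
    {"linear": [0, 0, 0.4], "dr": [0, 0, 1], "hand": 1},
    {"linear": [0, 0, 0], "dr": [0, 0, 1], "hand": 1}
  ]
}}

```text
clock: 9.47
ee_pos: [0.503, 0.0119, 0.5307]
eef_rot: [179.8, -0.1, 55.9]
force: [0.1, 0.3, 0.4]
grip_width: 0.0855
finger_force: 0.0
```

Request:
{"api": "move_arm", "payload": {
  "motion": [
    {"linear": [0, 0, 0], "dr": [0, 0, 1], "hand": 1},
    {"linear": [0, 0, 0], "dr": [0, 0, 1], "hand": 1},
    {"linear": [0, 0, 0], "dr": [0, 0, 1], "hand": 1},
    {"linear": [0, 0, 0], "dr": [0, 0, 1], "hand": 1},
    {"linear": [0, 0, 0], "dr": [0, 0, 1], "hand": 1}
  ]
}}

```text
clock: 9.88
ee_pos: [0.5034, 0.0119, 0.5276]
eef_rot: [180.0, 0.1, 78.8]
force: [-0.7, 0.1, 1.0]
grip_width: 0.0854
finger_force: 0.0
```

Request:
{"api": "move_arm", "payload": {
  "motion": [
    {"linear": [0, 0, 0], "dr": [0, 0, 1], "hand": 1},
    {"linear": [0, 0, 0], "dr": [0, 0, 1], "hand": 1},
    {"linear": [0, 0, 0], "dr": [0, 0, 1], "hand": 1},
    {"linear": [0, 0, 0], "dr": [0, 0, 1], "hand": 1},
    {"linear": [0, 0, 0], "dr": [0, 0, 1], "hand": 1}
  ]
}}

```text
clock: 10.3
ee_pos: [0.5034, 0.0119, 0.5276]
eef_rot: [180.0, 0.1, 101.7]
force: [0.3, 0.2, 0.7]
grip_width: 0.0853
finger_force: 0.0
```

Request:
{"api": "move_arm", "payload": {
  "motion": [
    {"linear": [0, 0, 0], "dr": [0, 0, 1], "hand": 1},
    {"linear": [0, 0, 0], "dr": [0, 0, 1], "hand": 1},
    {"linear": [0, 0, 0], "dr": [0, 0, 1], "hand": 1},
    {"linear": [0, 0, 0], "dr": [0, 0, 1], "hand": 1},
    {"linear": [0, 0, 0], "dr": [0, 0, 1], "hand": 1}
  ]
}}

```text
clock: 10.72
ee_pos: [0.5034, 0.0119, 0.5276]
eef_rot: [-180.0, 0.1, 124.6]
force: [1.4, 0.2, -0.1]
grip_width: 0.0855
finger_force: 0.0
```

Request:
{"api": "move_arm", "payload": {
  "motion": [
    {"linear": [0, 0, 0], "dr": [0, 0, 1], "hand": 1},
    {"linear": [0, 0, 0], "dr": [0, 0, 1], "hand": 1},
    {"linear": [0, 0, 0], "dr": [0, 0, 1], "hand": 1},
    {"linear": [0, 0, 0], "dr": [0, 0, 1], "hand": 1},
    {"linear": [0, 0, 0], "dr": [0, 0, 1], "hand": 1}
  ]
}}

```text
clock: 11.13
ee_pos: [0.5034, 0.0119, 0.5277]
eef_rot: [-180.0, 0.1, 147.5]
force: [0.2, 0.4, 0.6]
grip_width: 0.0854
finger_force: 0.0
```

Run:
```python
from cell import env, eyes
from ov import *
from fit import fit
s=env.read_state();e=s["ee_pos"];print(e,s["eef_rot"],s["joint_positions"].round(1))
d=eyes.get_image("scene");np.savez("pics/scene3.npz",**d)
d2=eyes.get_image("top");np.savez("pics/top3.npz",**d2)
c=[.5745,.0125]
h=np.array([c[0]-.06,c[1]+.148,.322])
p=[h+[.041,0,0],h-[.041,0,0]]
o=[ov(d,5,(225,155,305,255),[(c+[.099],.03),(c+[.055],.0345)],p),ov(d2,5,(232,145,312,245),[(c+[.099],.03),(c+[.055],.0345)],p)]
cv2.imwrite("pics/o6.png",np.hstack(o))
fit([d],c+[.099],[.03,.022])
```

```text
[0.50335991 0.01187999 0.5276725 ] [-1.79989646e+02  1.36308481e-01  1.47543013e+02] [ 1.40e+00  3.40e+00  2.25e+01  1.09e+02 -1.00e-01  3.38e+01]
[0.5785 0.0125 0.099 ] 39.29
[0.5785 0.0125 0.099 ] 39.29
```

View pics/o6.png

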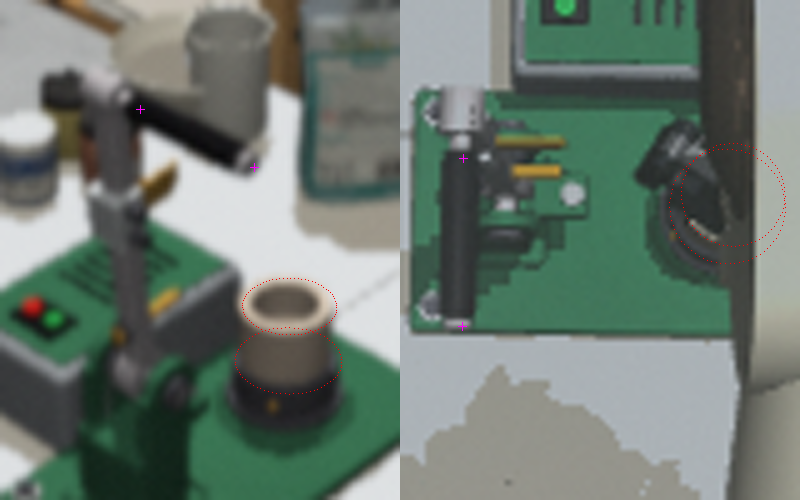

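Scene (left panel): the mould is seated upright in the head, rim at (286,305), and the handle runs from (128,95) to (248,160). The handle is a few mm more +x and higher than predicted, at about (0.517, 0.162, 0.324). I grip it at x of about 0.508.

Request:
{"api": "move_arm", "payload": {
  "motion": [
    {"linear": [0, 0.5, 0], "dr": [0, 0, 1], "hand": 1},
    {"linear": [0, 0.7, 0], "dr": [0, 0, 1], "hand": 1},
    {"linear": [0, 0.7, 0], "dr": [0, 0, 1], "hand": 1},
    {"linear": [0, 0.7, 0], "dr": [0, 0, 1], "hand": 1},
    {"linear": [0, 0.7, 0], "dr": [0, 0, 1], "hand": 1}
  ]
}}

```text
clock: 11.65
ee_pos: [0.5033, 0.1117, 0.5275]
eef_rot: [-180.0, 0.1, 170.3]
force: [-0.0, -0.1, -0.1]
grip_width: 0.0855
finger_force: 0.0
```

Request:
{"api": "move_arm", "payload": {
  "motion": [
    {"linear": [0.1, 0.7, 0], "dr": [0, 0, 1], "hand": 1},
    {"linear": [0, 0.7, 0], "dr": [0, 0, 1], "hand": 1},
    {"linear": [0, 0.3, 0], "dr": [0, 0, 0.08], "hand": 1},
    {"linear": [0, 0, 0], "dr": [0, 0, 0], "hand": 1},
    {"linear": [0, 0, 0], "dr": [0, 0, 0], "hand": 1}
  ]
}}

```text
clock: 12.07
ee_pos: [0.5065, 0.1619, 0.5272]
eef_rot: [-180.0, 0.1, 179.6]
force: [-0.1, 0.6, 0.7]
grip_width: 0.0853
finger_force: 0.0
```

Request:
{"api": "move_arm", "payload": {
  "motion": [
    {"linear": [0, 0, -0.8], "dr": [0, 0, 0], "hand": 1},
    {"linear": [0, 0, -0.85], "dr": [0, 0, 0], "hand": 1},
    {"linear": [0, 0, 0], "dr": [0, 0, 0], "hand": 1},
    {"linear": [0, 0, 0], "dr": [0, 0, 0], "hand": 0.5},
    {"linear": [0, 0, 0], "dr": [0, 0, 0], "hand": 0.3}
  ]
}}

```text
clock: 12.48
ee_pos: [0.5064, 0.1611, 0.4793]
eef_rot: [-180.0, 0.2, 179.7]
force: [-0.4, 0.6, 0.9]
grip_width: 0.0637
finger_force: 0.0
```

Request:
{"api": "move_arm", "payload": {
  "motion": [
    {"linear": [0, 0, 0], "dr": [0, 0, 0], "hand": 0.1},
    {"linear": [0, 0, 0], "dr": [0, 0, 0], "hand": 0.1},
    {"linear": [0, 0, 0], "dr": [0, 0, 0], "hand": 0.1},
    {"linear": [0, 0, 0], "dr": [0, 0, 0], "hand": 0.1},
    {"linear": [0, 0, 0], "dr": [0, 0, 0], "hand": 0.1}
  ]
}}

```text
clock: 12.9
ee_pos: [0.5066, 0.1618, 0.4784]
eef_rot: [-180.0, 0.2, 179.8]
force: [0.0, -0.3, 5.4]
grip_width: 0.017
finger_force: 29.3
```

The handle is gripped (17 mm opening). Now I work out the arc in move units.

Run:
```python
import numpy as np
p=np.radians(np.linspace(-5,90,26));y=-.205*np.sin(p);z=.205*np.cos(p)
for i in range(25):print(i,round((y[i+1]-y[i])/.03,2),round((z[i+1]-z[i])/.03,2),"->",round(.1618-.018+y[i+1],4),round(.4784-.322+.118+z[i+1],4))
```

```text
0 -0.45 0.02 -> 0.1481 0.4794
1 -0.45 -0.01 -> 0.1345 0.4792
2 -0.45 -0.04 -> 0.1209 0.4781
3 -0.45 -0.07 -> 0.1075 0.4762
4 -0.44 -0.09 -> 0.0942 0.4733
5 -0.44 -0.12 -> 0.0811 0.4696
6 -0.43 -0.15 -> 0.0683 0.465
7 -0.42 -0.18 -> 0.0559 0.4596
8 -0.4 -0.21 -> 0.0438 0.4533
9 -0.39 -0.23 -> 0.0321 0.4463
10 -0.37 -0.26 -> 0.021 0.4385
11 -0.35 -0.28 -> 0.0104 0.4301
12 -0.33 -0.31 -> 0.0004 0.4209
13 -0.31 -0.33 -> -0.009 0.411
14 -0.29 -0.35 -> -0.0177 0.4006
15 -0.27 -0.37 -> -0.0258 0.3896
16 -0.24 -0.38 -> -0.033 0.3781
17 -0.22 -0.4 -> -0.0395 0.3662
18 -0.19 -0.41 -> -0.0452 0.3538
19 -0.16 -0.42 -> -0.05 0.3411
20 -0.13 -0.43 -> -0.054 0.3281
21 -0.1 -0.44 -> -0.0572 0.3149
22 -0.07 -0.45 -> -0.0594 0.3015
23 -0.05 -0.45 -> -0.0607 0.288
24 -0.02 -0.45 -> -0.0612 0.2744
```

Request:
{"api": "move_arm", "payload": {
  "motion": [
    {"linear": [0, -0.45, 0.02], "dr": [0, 0, 0], "hand": 0.1},
    {"linear": [0, -0.45, -0.01], "dr": [0, 0, 0], "hand": 0.1},
    {"linear": [0, -0.45, -0.04], "dr": [0, 0, 0], "hand": 0.1},
    {"linear": [0, -0.45, -0.07], "dr": [0, 0, 0], "hand": 0.1},
    {"linear": [0, -0.44, -0.09], "dr": [0, 0, 0], "hand": 0.1}
  ],
  "squeeze": 40
}}

```text
clock: 13.32
ee_pos: [0.5058, 0.0944, 0.4735]
eef_rot: [179.9, 0.2, 179.8]
force: [-4.8, 3.4, 8.8]
grip_width: 0.0167
finger_force: 39.2
```

Request:
{"api": "move_arm", "payload": {
  "motion": [
    {"linear": [0, -0.44, -0.12], "dr": [0, 0, 0], "hand": 0.1},
    {"linear": [0, -0.43, -0.15], "dr": [0, 0, 0], "hand": 0.1},
    {"linear": [0, -0.42, -0.18], "dr": [0, 0, 0], "hand": 0.1},
    {"linear": [0, -0.4, -0.21], "dr": [0, 0, 0], "hand": 0.1},
    {"linear": [0, -0.39, -0.23], "dr": [0, 0, 0], "hand": 0.1}
  ]
}}

```text
clock: 13.73
ee_pos: [0.5054, 0.0318, 0.4464]
eef_rot: [180.0, 0.1, 179.8]
force: [-9.3, 2.2, 8.9]
grip_width: 0.0167
finger_force: 39.3
```

Request:
{"api": "move_arm", "payload": {
  "motion": [
    {"linear": [-0.04, -0.37, -0.26], "dr": [0, 0, 0], "hand": 0.1},
    {"linear": [-0.04, -0.35, -0.28], "dr": [0, 0, 0], "hand": 0.1},
    {"linear": [-0.02, -0.33, -0.31], "dr": [0, 0, 0], "hand": 0.1},
    {"linear": [-0.02, -0.31, -0.33], "dr": [0, 0, 0], "hand": 0.1},
    {"linear": [-0.02, -0.29, -0.35], "dr": [0, 0, 0], "hand": 0.1}
  ]
}}

```text
clock: 14.15
ee_pos: [0.5033, -0.0178, 0.401]
eef_rot: [-180.0, 0.5, 179.8]
force: [10.8, 0.5, 8.8]
grip_width: 0.0168
finger_force: 39.3
```

Request:
{"api": "move_arm", "payload": {
  "motion": [
    {"linear": [-0.02, -0.27, -0.37], "dr": [0, 0, 0], "hand": 0.1},
    {"linear": [-0.01, -0.24, -0.38], "dr": [0, 0, 0], "hand": 0.1},
    {"linear": [-0.01, -0.22, -0.4], "dr": [0, 0, 0], "hand": 0.1},
    {"linear": [0, -0.19, -0.41], "dr": [0, 0, 0], "hand": 0.1},
    {"linear": [0, -0.16, -0.42], "dr": [0, 0, 0], "hand": 0.1}
  ]
}}

```text
clock: 14.57
ee_pos: [0.5027, -0.0502, 0.3417]
eef_rot: [-179.9, 0.6, 179.8]
force: [10.3, -0.1, 8.5]
grip_width: 0.0165
finger_force: 39.4
```

Request:
{"api": "move_arm", "payload": {
  "motion": [
    {"linear": [0.02, -0.13, -0.43], "dr": [0, 0, 0], "hand": 0.1},
    {"linear": [0, -0.1, -0.44], "dr": [0, 0, 0], "hand": 0.1},
    {"linear": [0, -0.07, -0.45], "dr": [0, 0, 0], "hand": 0.1},
    {"linear": [0, -0.05, -0.4], "dr": [0, 0, 0], "hand": 0.1},
    {"linear": [0, 0, 0], "dr": [0, 0, 0], "hand": 0.1}
  ]
}}

```text
clock: 14.98
ee_pos: [0.5031, -0.0609, 0.2883]
eef_rot: [-179.9, 0.4, 179.7]
force: [7.2, -5.4, 9.1]
grip_width: 0.0165
finger_force: 39.6
```

Request:
{"api": "move_arm", "payload": {
  "motion": [
    {"linear": [0, -0.02, -0.2], "dr": [0, 0, 0], "hand": 0.1},
    {"linear": [0, 0, -0.2], "dr": [0, 0, 0], "hand": 0.1},
    {"linear": [0, 0, 0], "dr": [0, 0, 0], "hand": 0.1},
    {"linear": [0, 0, 0], "dr": [0, 0, 0], "hand": 0.1},
    {"linear": [0, 0, 0], "dr": [0, 0, 0], "hand": 0.1}
  ]
}}

```text
clock: 15.4
ee_pos: [0.503, -0.0613, 0.2784]
eef_rot: [-179.8, 0.4, 179.7]
force: [4.6, -5.1, 10.3]
grip_width: 0.0167
finger_force: 39.6
```

Expected stop is at z of about 0.274. I press on in small steps, watching Fz.

Request:
{"api": "move_arm", "payload": {
  "motion": [
    {"linear": [0, 0, -0.1], "dr": [0, 0, 0], "hand": 0.1},
    {"linear": [0, 0, 0], "dr": [0, 0, 0], "hand": 0.1},
    {"linear": [0, 0, 0], "dr": [0, 0, 0], "hand": 0.1},
    {"linear": [0, 0, 0], "dr": [0, 0, 0], "hand": 0.1},
    {"linear": [0, 0, 0], "dr": [0, 0, 0], "hand": 0.1}
  ]
}}

```text
clock: 15.82
ee_pos: [0.503, -0.0613, 0.2755]
eef_rot: [-179.8, 0.4, 179.7]
force: [4.7, -5.6, 9.5]
grip_width: 0.0164
finger_force: 39.6
```

Request:
{"api": "move_arm", "payload": {
  "motion": [
    {"linear": [0, 0, -0.07], "dr": [0, 0, 0], "hand": 0.1},
    {"linear": [0, 0, 0], "dr": [0, 0, 0], "hand": 0.1},
    {"linear": [0, 0, 0], "dr": [0, 0, 0], "hand": 0.1},
    {"linear": [0, 0, 0], "dr": [0, 0, 0], "hand": 0.1},
    {"linear": [0, 0, 0], "dr": [0, 0, 0], "hand": 0.1}
  ]
}}

```text
clock: 16.23
ee_pos: [0.5029, -0.0613, 0.2739]
eef_rot: [-179.8, 0.5, 179.7]
force: [3.2, -4.2, 13.7]
grip_width: 0.0167
finger_force: 40.0
```

Request:
{"api": "move_arm", "payload": {
  "motion": [
    {"linear": [0, 0, -0.06], "dr": [0, 0, 0], "hand": 0.1},
    {"linear": [0, 0, 0], "dr": [0, 0, 0], "hand": 0.1},
    {"linear": [0, 0, 0], "dr": [0, 0, 0], "hand": 0.1},
    {"linear": [0, 0, 0], "dr": [0, 0, 0], "hand": 0.1},
    {"linear": [0, 0, 0], "dr": [0, 0, 0], "hand": 0.1}
  ]
}}

```text
clock: 16.65
ee_pos: [0.5028, -0.0613, 0.2733]
eef_rot: [-179.8, 0.5, 179.7]
force: [-1.7, -4.7, 23.4]
grip_width: 0.0168
finger_force: 40.9
```

Run:
```python
from cell import env, eyes
from ov import *
s=env.read_state();e=s["ee_pos"];print(e,s["force"])
d=eyes.get_image("scene");np.savez("pics/scene4.npz",**d)
c=[.576,.0125];h=np.array([c[0]-.06,c[1]-.075,.118])
cv2.imwrite("pics/o7.png",ov(d,6,(220,150,340,250),[],[h-[.041,0,0],h+[.041,0,0],h+[.06,.205,0]]))
```

```text
[ 0.50284026 -0.06128637  0.27329375] [-1.68368024 -4.71039386 23.40735247]
```

View pics/o7.png

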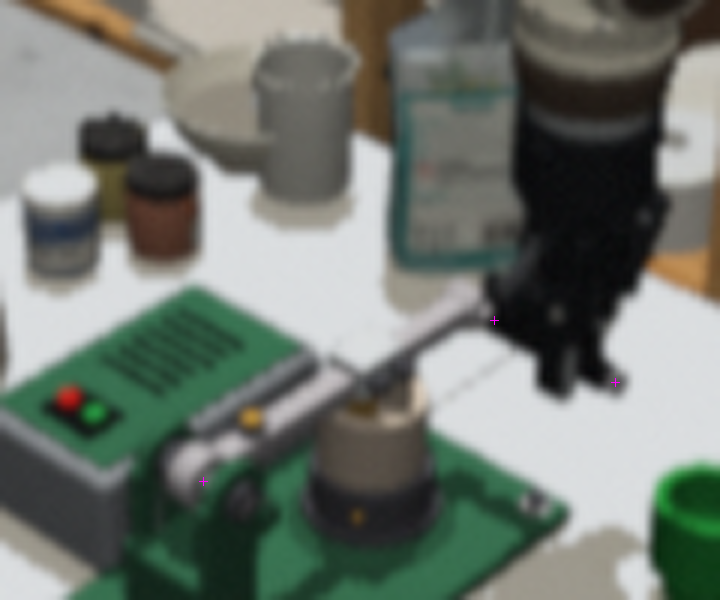

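The arm lies level over the seated mould, with the handle pinched at about (560,340). Fz climbed from 10 to 23 N within 2 mm at the expected stop height (0.273), so the stop is firmly home. Handing in.

```bash
python3 -c "
from cell import env
print(env.hand_in())"
```

```text
the job is handed in; nothing more can be done
None
```

I handed the job in after about 17 s: the mould is in the cup head and let go, and the arm is held down on its stop by the handle with about 23 N. The hand-in gave no verdict back; seating and stop are judged from the pictures, heights and forces.

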